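Put the round rivet-setting dies away by size

TASK

Put the four round-footed steel setting dies away in the four round wooden dishes, matched by size: the largest die in the largest dish, and so on down to the smallest in the smallest. Set each one down upright on the floor of its dish rather than dropping it, and leave the two square-footed dies standing where they are.

Things in the scene. Friction and masses are not known exactly. Their poses are not given: they have to be found in the camera images.
- die_xl: The largest of four loose steel setting dies with a ROUND foot: a disc 70 mm across and 12 mm thick, with a plain upright round neck 24 mm across rising from its centre to 60 mm above the underside. Stands on the table at the start. Origin: centre of the underside; z is up along the neck. Take it by the neck.
- die_l: The second largest of four loose steel setting dies with a ROUND foot: a disc 55 mm across and 12 mm thick, with a plain upright round neck 22 mm across rising from its centre to 60 mm above the underside. Stands on the table at the start. Origin: centre of the underside; z is up along the neck. Take it by the neck.
- die_m: The third largest of four loose steel setting dies with a ROUND foot: a disc 40 mm across and 12 mm thick, with a plain upright round neck 20 mm across rising from its centre to 60 mm above the underside. Stands on the table at the start. Origin: centre of the underside; z is up along the neck. Take it by the neck.
- die_s: The smallest of four loose steel setting dies with a ROUND foot: a disc 25 mm across and 12 mm thick, with a plain upright round neck 16 mm across rising from its centre to 55 mm above the underside. Stands on the table at the start. Origin: centre of the underside; z is up along the neck. Take it by the neck.
- dish_xl: The largest of four round dark-wood dishes, fixed to the table, empty at the start, with a flat grey lining inside: 84 mm across inside at the floor, flaring to 92 mm inside at the mouth, rim 20 mm above the table, wall 4 mm, inner floor 6 mm above the table. Place of the 70 mm die. Origin: centre of its underside, on the table; z up.
- dish_l: The second largest of four round dark-wood dishes, fixed to the table, empty at the start, with a flat grey lining inside: 69 mm across inside at the floor, flaring to 77 mm inside at the mouth, rim 20 mm above the table, wall 4 mm, inner floor 6 mm above the table. Place of the 55 mm die. Origin: centre of its underside, on the table; z up.
- dish_m: The third largest of four round dark-wood dishes, fixed to the table, empty at the start, with a flat grey lining inside: 54 mm across inside at the floor, flaring to 62 mm inside at the mouth, rim 20 mm above the table, wall 4 mm, inner floor 6 mm above the table. Place of the 40 mm die. Origin: centre of its underside, on the table; z up.
- dish_s: The smallest of four round dark-wood dishes, fixed to the table, empty at the start, with a flat grey lining inside: 39 mm across inside at the floor, flaring to 47 mm inside at the mouth, rim 20 mm above the table, wall 4 mm, inner floor 6 mm above the table. Place of the 25 mm die. Origin: centre of its underside, on the table; z up.
- block_big: A loose steel die with a SQUARE foot 56 x 56 x 12 mm and a round neck 22 mm across, 60 mm tall in all. It stays where it stands. Origin: centre of the underside; z up.
- block_small: A loose steel die with a SQUARE foot 34 x 34 x 12 mm and a round neck 18 mm across, 55 mm tall in all. It stays where it stands. Origin: centre of the underside; z up.
Things that resemble listed ones, but are neither listed nor needed, are in the scene too. What is shaped like the die_s but purple or yellow is not meant.

How it is judged:
By the outcome, as a careful person would: the job done as asked, in the order asked, and still so for the second after the job is handed in, with the robot touching nothing.
It also fails if it takes over 106 s, if anything falls off the work surface, if the arm or the gripper's body presses on something with over 40 N, if the wrist force passes 120 N, or if a joint passes its speed limit or range.

ROBOT

A 6-joint arm with a two-finger parallel gripper is mounted at the origin on the work surface. World frame = base frame: x ahead of the robot, y to its left, z up, the work surface at z = 0. Lengths are in m, angles in rad, forces in N, time in s.
With the tool pointing down it reaches from about 0.275 to 0.775 m from the base axis. Payload 14.6 kg.
Tool frame: the origin (TCP) lies at the very end of the fingers, on their centre line; the grasp point (between the pads) lies 19 mm behind it; z points along the fingers, y is the line along which they close (so a half turn about z gives the same grasp; the last joint's range is limited). The gripper opens to 85 mm and grips with 20 to 120 N. Pads are 22 mm wide; open, the fingers measure 114 mm over their backs; the gripper's body (76 mm by 85 mm) begins 54 mm behind the grasp point. The pads swing forward as they close: fully open they stand 13 mm farther back than shut.
Start: joints at [-1.41, 0.263, -0.048, 1.259, 0, 1.415], TCP at [0.163, -0.499, 0.231] pointing down, gripper open.
Joint ranges: [-2.65, 2.65], [-0.89, 1.7], [-1.18, 1.37], [-2.13, 2.11], [-1.35, 1.29], [-3.14, 3.14]. Speed limits (rad/s): [1.89, 1.89, 2.57, 2.79, 3.14, 3.14].

INTERFACE

Orientations are given as a rotation vector (axis times angle).
In Python, from station import bot gives the robot as it stands.
- The arm moves only by the tool arm_command, never from a script. Its argument "plan" is a list of rows, each an object of numbers: "dx", "dy", "dz": the shift along the tool's x, y, z in cm; "rx", "ry", "rz": the turn, a rotation vector about the tool's x, y, z in rad. In form: [{"dx": .., "dy": .., "dz": .., "rx": .., "ry": .., "rz": ..}, ...]. A call has 1 to 10 rows; each row shifts and turns the commanded pose from where the row before left it, along the tool's axes as they then stand; what a row does not reach is not made up. A row lasts 1/8 s, in which the tool goes at most 62.5 mm and 10.7 degrees, less where a joint would pass 70% of its speed; a pose out of reach is approached as far as the arm can. A call is refused whole if a number of a shift passes 6.25 or a number of a turn 0.188, either way. A call with a gripper value outside its range is refused whole. "jaw" is the opening, from 0 (shut) to 1 (fully open), set as the call begins (left out, the last holds). The fingers move at their own pace and stop on an object; the grip force is fixed at half the most. Time passes only in rows, so rows that do not move let the fingers close. It gives the time, the measured TCP pose, the force, the opening and the grip force at its end, in the units of the state.
- bot.state(): the state, without advancing time (a new reading comes with each control period).
- bot.read_camera(name): name is "side" or "top" or "wrist"; returns the picture (400x640x3 uint8, blue, green, red); there is no depth.
- bot.camera_model(name): a dict with "camera_matrix" (3x3 intrinsics, pixels), "dist" ([k1, k2, p1, p2, k3] as OpenCV has them; the pictures are not rectified), "R" (3x3) and "t" (3): a world point X has camera coordinates R X + t; the wrist camera has in their place "tool_from_camera" (4x4, takes a point from camera to tool coordinates, whose origin is the TCP and whose axes are the flange's). Camera axes: x right, y down, z forward; pixel columns grow to the right and rows downward; lengths in m; the calibration is good to about 2 mm. A picture is of the moment at which its call begins: read the wrist's pose just before it. camera_model takes no time and is no camera call.
- bot.job_done(): hands the job in; it is judged then, once.
The state is a dict: "time": time; "qpos": joint angles; "dq": joint speeds; "tau": joint torques, N m; "position": TCP position; "eef_rot": TCP orientation; "ft_force": force on the tool from outside, world axes, zero at the start; "torque": the same for the moment, N m; "width": finger opening in m; "gripper_force": force on a finger pad.
Only numpy, scipy, OpenCV 4.12 (cv2) and the standard library are available. Lean on these libraries where they do the work, as an engineer would, in place of code of your own. Each camera call takes 0.05 s, during which the arm holds its last target. There are 200 camera calls.

## Working session

There is one attempt and no reset: what is moved stays moved. The work goes in short steps, Python scripts to look and compute and a tool call to move; the robot and the scene stay as the last step left them, time stands still between calls to the robot, and variables do not carry over. Pictures are saved under pics/ and viewed, at most 14 in all, crops included, and the job is handed in when it is done.

Besides the shell and the picture viewer there is one more tool, called as name([rows], argument=value, ...), one row to a line, values as JSON. arm_command: Moves the arm, as the interface text tells. Its arguments: {"type":"object","properties":{"plan":{"type":"array"},"jaw":{"type":"number"}},"required":["plan"]}

```bash
mkdir -p pics; cat > h.py <<'E'
import numpy as np, cv2
from station import bot
from scipy.spatial.transform import Rotation as Ro
def ray(name,uv,st=None):
    m=bot.camera_model(name);K=np.array(m["camera_matrix"]);d=np.array(m["dist"])
    p=cv2.undistortPoints(np.array(uv,float).reshape(-1,1,2),K,d).reshape(-1,2)
    v=np.c_[p,np.ones(len(p))]
    if name=="wrist":
        T=np.array(m["tool_from_camera"]);R=Ro.from_rotvec(st["eef_rot"]).as_matrix()
        return R@T[:3,3]+np.array(st["position"]),(R@T[:3,:3]@v.T).T
    R=np.array(m["R"]);t=np.array(m["t"])
    return -R.T@t,v@R
def plane(name,uv,z,st=None):
    o,v=ray(name,uv,st);return o+v*((z-o[2])/v[:,2])[:,None]
def proj(name,X):
    m=bot.camera_model(name)
    return cv2.projectPoints(np.array(X,float).reshape(-1,1,3),cv2.Rodrigues(np.array(m["R"]))[0],np.array(m["t"]),np.array(m["camera_matrix"]),np.array(m["dist"]))[0].reshape(-1,2)
def tri(r1,r2):
    (o1,d1),(o2,d2)=r1,r2
    s=np.linalg.lstsq(np.c_[d1,-d2],o2-o1,rcond=None)[0]
    a,b=o1+s[0]*d1,o2+s[1]*d2
    return (a+b)/2,np.linalg.norm(a-b)
E
python3 - <<'E'
from h import *
st=bot.state();print(st)
for n in("top","side"):
    im=bot.read_camera(n);cv2.imwrite(f"pics/{n}0.png",im)
    m=bot.camera_model(n);print(n,-np.array(m["R"]).T@m["t"],np.array(m["camera_matrix"])[0,0])
E
```

```text
{'time': 0.0, 'qpos': array([-1.41031957e+00,  2.63546443e-01, -4.89726562e-02,  1.25936275e+00,
       -2.78006861e-05,  1.41550901e+00]), 'dq': array([ 9.36017262e-04,  1.06520112e-03,  1.55174916e-05, -1.05512240e-03,
        2.36385484e-05, -1.25730323e-03]), 'tau': array([ 1.37294744e-03, -6.37633896e+01,  3.84566760e+01,  1.39498146e-02,
        1.00817017e-04,  1.62530597e-05]), 'position': array([ 0.16298404, -0.49876964,  0.23079978]), 'eef_rot': array([-3.10144714e+00, -4.93772370e-01,  4.80767953e-05]), 'ft_force': array([ 0.64532524, -0.43822304,  0.02660863]), 'torque': array([0.00891362, 0.04502048, 0.00704784]), 'gripper_force': 0.0, 'width': 0.08515569788275341}
top [0.43070128 0.01381836 1.05380963] 426.2573353035854
side [0.46643182 0.64198625 0.77289901] 473.28932466708204
```

View pics/top0.png

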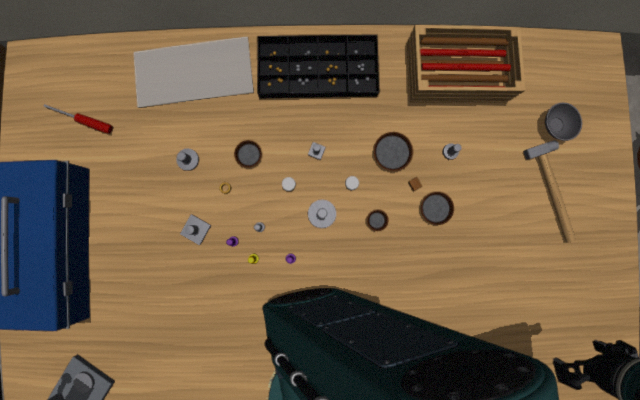

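View pics/side0.png

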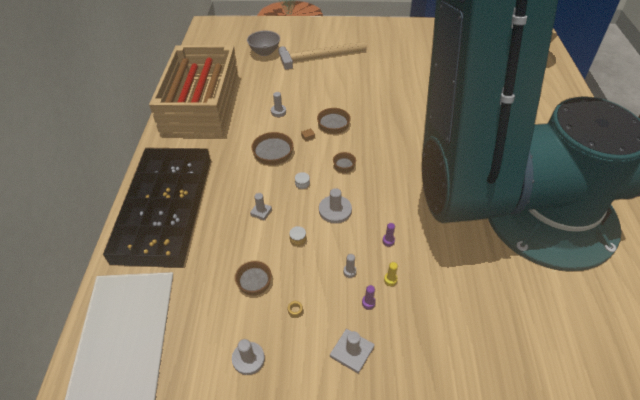

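Top view, candidates: round feet at (187,160), (452,151), (321,213) and (259,227). Square feet at (316,150) and (196,229). Coloured decoys are purple at (232,241) and (290,258), yellow at (253,259). Low white discs at (289,184) and (352,183). Dishes at (393,151), (437,208), (248,154) and (376,220). The side view shows the same objects, with the xl die at (335,204) and the s die at (350,265).

```bash
cat > seg.py <<'E'
from h import *
def blobs(im,box):
    hsv=cv2.cvtColor(im,cv2.COLOR_BGR2HSV);out=[]
    x0,y0,x1,y1=box
    g=((hsv[...,1]<70)&(hsv[...,2]>60)).astype(np.uint8)*255
    d=((hsv[...,2]<95)).astype(np.uint8)*255
    for nm,m in(("grey",g),("dark",d)):
        k=np.zeros_like(m);k[y0:y1,x0:x1]=m[y0:y1,x0:x1]
        for c in cv2.findContours(k,cv2.RETR_EXTERNAL,cv2.CHAIN_APPROX_NONE)[0]:
            if cv2.contourArea(c)>35:
                out.append((nm,c))
    return out
E
python3 - <<'E'
from seg import *
for n,box in(("top",(160,125,480,275)),("side",(210,85,430,390))):
    im=cv2.imread(f"pics/{n}0.png")
    for nm,c in blobs(im,box):
        e=cv2.fitEllipse(c);z=.012 if nm=="grey" else .02
        # ellipse of contour points on the plane
        P=plane(n,c.reshape(-1,2),z);q=cv2.fitEllipse((P[:,:2]*1e4).astype(np.float32))
        print(n,nm,np.round(e[0],1),int(cv2.contourArea(c)),"xy",np.round(np.array(q[0])/1e4,4),"ax mm",np.round(np.array(q[1])/10,1))
x=cv2.imread("pics/top0.png")[130:275,160:480]
cv2.imwrite("pics/topc.png",cv2.resize(x,None,fx=2.5,fy=2.5,interpolation=cv2.INTER_CUBIC))
x=cv2.imread("pics/side0.png")[88:380,220:410]
cv2.imwrite("pics/sidec.png",cv2.resize(x,None,fx=2,fy=2,interpolation=cv2.INTER_CUBIC))
E
```

```text
top grey [259.1 226.6] 69 xy [0.4317 0.1527] ax mm [21.6 25. ]
top grey [195.  229.2] 498 xy [0.4282 0.3106] ax mm [64.4 65.8]
top grey [376.4 220. ] 153 xy [ 0.4417 -0.1348] ax mm [33.7 35.5]
top grey [321.6 213.4] 606 xy [ 0.4608 -0.0006] ax mm [67.3 68.7]
top grey [435.5 207.9] 522 xy [ 0.4683 -0.2831] ax mm [64.3 65. ]
top grey [288.3 183.5] 137 xy [0.5356 0.0795] ax mm [32.3 33. ]
top grey [351.7 182.6] 137 xy [ 0.535  -0.0762] ax mm [32.3 33.4]
top grey [187.1 159. ] 354 xy [0.6022 0.3298] ax mm [51.8 55. ]
top grey [248.5 154.4] 302 xy [0.61   0.1767] ax mm [48.5 49.1]
top grey [451.3 150.5] 196 xy [ 0.6115 -0.3292] ax mm [36. 47.]
top grey [316.2 150.5] 176 xy [0.6162 0.0093] ax mm [38.1 39.5]
top grey [392.  151.8] 790 xy [ 0.61   -0.1787] ax mm [79.3 80. ]
top dark [194.2 229.7] 40 xy [0.4272 0.3103] ax mm [19.8 23.7]
top dark [376.8 220.2] 337 xy [ 0.441  -0.1346] ax mm [48.8 52.9]
top dark [436.1 208.3] 858 xy [ 0.467  -0.2823] ax mm [79.7 85. ]
top dark [186.  159.2] 62 xy [0.6003 0.33  ] ax mm [23.7 25.8]
top dark [451.5 150.6] 57 xy [ 0.6097 -0.327 ] ax mm [21.3 26.4]

[... 888 characters left out ...]
6112 -0.1806] ax mm [72. 80.]
side grey [333.3 120.6] 270 xy [ 0.4682 -0.2858] ax mm [52.5 64.8]
side grey [427.2 125.2] 94 xy [ 0.2341 -0.2776] ax mm [  9.7 213.3]
side grey [277.6 105.9] 215 xy [ 0.6135 -0.3435] ax mm [ 34.6 109.6]
side dark [271.4 289.6] 52 xy [0.584  0.1976] ax mm [ 75.2 121. ]
side dark [389.1 235.1] 39 xy [0.3528 0.0745] ax mm [12.2 26.7]
side dark [343.6 167.6] 42 xy [ 0.4428 -0.1118] ax mm [21.9 36.7]
side dark [271.6 144.4] 91 xy [ 0.6129 -0.1883] ax mm [101.3 130.2]
side dark [273.5 150.7] 85 xy [ 0.6061 -0.1652] ax mm [ 90.3 108.9]
side dark [333.3 121.5] 74 xy [ 0.4679 -0.2744] ax mm [74.5 79.6]
side dark [426.2 160.6] 501 xy [ 0.2525 -0.1541] ax mm [ 15.8 478.7]
```

View pics/topc.png

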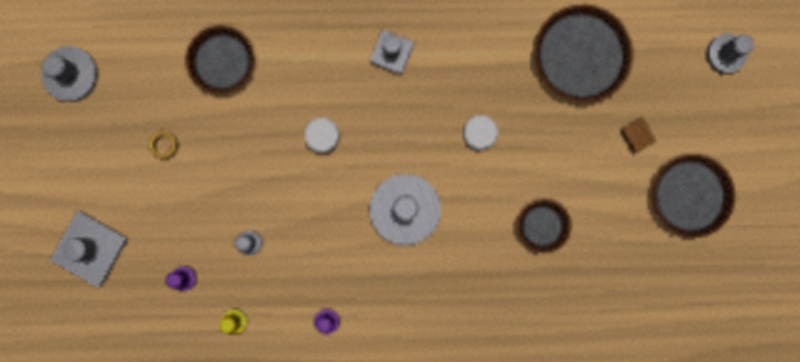

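View pics/sidec.png

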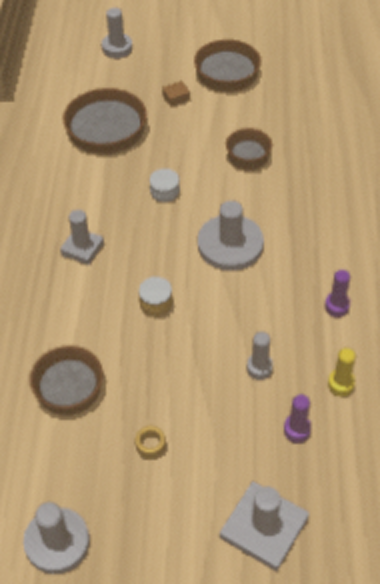

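The top crop shows four round feet, with neck tops at crop (54,66) for l, (741,44) for m, (405,209) for xl and (243,242) for s. Two square feet are at (392,50) and (88,249), and the purple and yellow decoys are clearly different. The side crop shows the neck tops at (48,512), (115,12), (231,208) and (261,339).

```bash
python3 - <<'E'
from seg import *
T=dict(xl=(405,209),l=(54,66),m=(741,44),s=(243,242));S=dict(xl=(231,208),l=(48,512),m=(115,12),s=(261,339))
for k in T:
    a=np.array(T[k])/2.5+[160,130];b=np.array(S[k])/2+[220,88]
    r=[(o,v[0]) for o,v in(ray("top",a),ray("side",b))]
    X,e=tri(*r);print("neck top",k,np.round(X,4),"gap",round(e,4), "top-on-.06",np.round(plane("top",a,.06 if k!="s" else .055)[0],4),"side",np.round(plane("side",b,.06 if k!="s" else .055)[0],4))
G={"xl":((392,151.8),(272.2,148.4)),"l":((435.5,207.9),(333.3,120.6)),"m":((248.5,154.4),(253.4,279)),"s":((376.4,220),(343.7,162.5))}
for k,(a,b) in G.items():
    X,e=tri(*[(o,v[0]) for o,v in(ray("top",a),ray("side",b))]);print("dish floor",k,np.round(X,4),round(e,4),"top@.006",np.round(plane("top",a,.006)[0],4))
m=bot.camera_model("wrist");print(np.round(m["tool_from_camera"],3),np.round(m["camera_matrix"],0))
E
```

```text
neck top xl [ 0.4597 -0.0009  0.0606] gap 0.0018 top-on-.06 [ 0.4588 -0.0009  0.06  ] side [ 0.4606 -0.0015  0.06  ]
neck top l [0.6017 0.3284 0.06  ] gap 0.002 top-on-.06 [0.6007 0.3284 0.06  ] side [0.6027 0.3284 0.06  ]
neck top m [ 0.609  -0.3255  0.062 ] gap 0.0012 top-on-.06 [ 0.6099 -0.3262  0.06  ] side [ 0.6088 -0.3281  0.06  ]
neck top s [0.4313 0.1517 0.0519] gap 0.0002 top-on-.06 [0.4312 0.1513 0.055 ] side [0.4315 0.1539 0.055 ]
dish floor xl [ 0.6102 -0.1783  0.0135] 0.0013 top@.006 [ 0.6109 -0.1797  0.006 ]
dish floor l [ 0.4681 -0.2823  0.0147] 0.0001 top@.006 [ 0.4685 -0.2848  0.006 ]
dish floor m [0.611  0.177  0.0098] 0.0015 top@.006 [0.6109 0.1775 0.006 ]
dish floor s [ 0.442  -0.1344  0.0139] 0.0007 top@.006 [ 0.4417 -0.1355  0.006 ]
[[-0.    -0.949 -0.317  0.081]
 [ 1.    -0.     0.    -0.   ]
 [-0.    -0.317  0.949 -0.143]
 [ 0.     0.     0.     1.   ]] [[326.   0. 317.]
 [  0. 326. 204.]
 [  0.   0.   1.]]
```

arm_command([
  {"rz": 0.158,"dz": -1},
  {"rz": 0.158,"dz": -1},
  {"dz": 0},
], jaw=0.6)

```text
schema error: expected keys dx, dy, dz, rx, ry, rz
```

arm_command([
  {"dx": 0,"dy": 0,"dz": 0,"rx": 0,"ry": 0,"rz": 0.158},
  {"dx": 0,"dy": 0,"dz": 0,"rx": 0,"ry": 0,"rz": 0.158},
  {"dx": 2.5,"dy": -4.2,"dz": 0,"rx": 0,"ry": 0,"rz": 0},
  {"dx": 2.5,"dy": -4.2,"dz": 0,"rx": 0,"ry": 0,"rz": 0},
  {"dx": 2.5,"dy": -4.2,"dz": 0,"rx": 0,"ry": 0,"rz": 0},
  {"dx": 2.5,"dy": -4.2,"dz": 0,"rx": 0,"ry": 0,"rz": 0},
  {"dx": 2.5,"dy": -4.2,"dz": 0,"rx": 0,"ry": 0,"rz": 0},
  {"dx": 2.5,"dy": -4.2,"dz": 0,"rx": 0,"ry": 0,"rz": 0},
  {"dx": 2.5,"dy": -4.2,"dz": 0,"rx": 0,"ry": 0,"rz": 0},
  {"dx": 0,"dy": 0,"dz": 0,"rx": 0,"ry": 0,"rz": 0},
], jaw=0.6)

```text
time: 1.35
position: [0.339, -0.2026, 0.2313]
eef_rot: [-3.141, -0.007, -0.0]
ft_force: [-0.4, -0.6, -0.4]
width: 0.0513
gripper_force: 0.0
```

arm_command([
  {"dx": 2.42,"dy": -4.03,"dz": 1.4,"rx": 0,"ry": 0,"rz": 0.004},
  {"dx": 2.42,"dy": -4.03,"dz": 1.4,"rx": 0,"ry": 0,"rz": 0},
  {"dx": 2.42,"dy": -4.03,"dz": 1.4,"rx": 0,"ry": 0,"rz": 0},
  {"dx": 2.42,"dy": -4.03,"dz": 1.4,"rx": 0,"ry": 0,"rz": 0},
  {"dx": 2.42,"dy": -4.03,"dz": 1.4,"rx": 0,"ry": 0,"rz": 0},
  {"dx": 0,"dy": 0,"dz": 0,"rx": 0,"ry": 0,"rz": 0},
  {"dx": 0,"dy": 0,"dz": 0,"rx": 0,"ry": 0,"rz": 0},
])

```text
time: 2.22
position: [0.4596, -0.0047, 0.1612]
eef_rot: [3.141, -0.007, -0.001]
ft_force: [0.5, -0.4, 0.1]
width: 0.0513
gripper_force: 0.0
```

```bash
python3 - <<'E'
from h import *
st=bot.state();im=bot.read_camera("wrist");cv2.imwrite("pics/w1.png",im);print(st["position"],st["eef_rot"])
np.save("w1.npy",np.r_[st["position"],st["eef_rot"]])
E
```

```text
[ 0.45959878 -0.00467164  0.16117119] [ 3.14137123e+00 -6.78997858e-03 -9.41327063e-04]
```

View pics/w1.png

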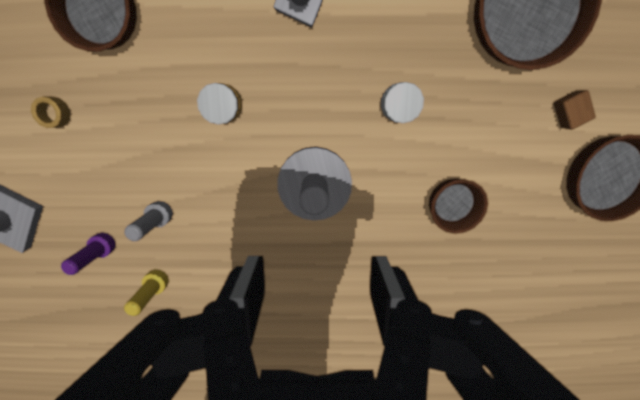

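The wrist view shows the xl die with foot centre (314,184) and neck top (315,200), dish s at about (458,204), and the jaws open at the bottom.

```bash
python3 - <<'E'
from h import *
a=np.load("w1.npy");st=dict(position=a[:3],eef_rot=a[3:])
im=cv2.imread("pics/w1.png")
for nm,uv,z in(("foot",(314,184),.012),("neck",(315,199),.06),("s floor",(455,202),.006),("s foot?",(157,213),.012),("s top",(134,230),.055)):
    print(nm,np.round(plane("wrist",uv,z,st)[0],4))
for nm,uv,tp in(("xl",(315,199),(322,213.6)),("dish s",(455,202),(376.4,220))):
    (o1,d1),(o2,d2)=ray("wrist",uv,st),ray("top",tp);print(nm,tri((o1,d1[0]),(o2,d2[0])))
g=cv2.cvtColor(im,cv2.COLOR_BGR2HSV)
m=((g[...,2]<80)).astype(np.uint8);k=np.zeros_like(m);k[170:240,420:495]=m[170:240,420:495]
c=max(cv2.findContours(k,cv2.RETR_EXTERNAL,cv2.CHAIN_APPROX_NONE)[0],key=cv2.contourArea)
print(cv2.fitEllipse(c),cv2.fitEllipse((plane("wrist",c.reshape(-1,2),.02,st)[:,:2]*1e4).astype(np.float32)))
E
```

```text
foot [ 0.4623 -0.002   0.012 ]
neck [ 0.463  -0.0031  0.06  ]
s floor [ 0.4421 -0.1385  0.006 ]
s foot? [0.4343 0.1495 0.012 ]
s top [0.4349 0.1489 0.055 ]
xl (array([ 0.45913114, -0.00206205,  0.04768393]), np.float64(0.002004024987078366))
dish s (array([ 0.44250504, -0.13595991,  0.00953434]), np.float64(0.0024481326469807186))
((456.5225830078125, 204.27432250976562), (52.046348571777344, 56.93142318725586), 87.87411499023438) ((4438.2509765625, -1341.5081787109375), (488.3813171386719, 558.1897583007812), 146.89541625976562)
```

arm_command([
  {"dx": 0.14,"dy": -0.3,"dz": 4,"rx": 0,"ry": 0,"rz": -0.004},
  {"dx": 0,"dy": 0,"dz": 4,"rx": 0,"ry": 0,"rz": 0},
  {"dx": 0,"dy": 0,"dz": 3.5,"rx": 0,"ry": 0,"rz": 0},
  {"dx": 0,"dy": 0,"dz": 2.2,"rx": 0,"ry": 0,"rz": 0},
  {"dx": 0,"dy": 0,"dz": 0,"rx": 0,"ry": 0,"rz": 0},
  {"dx": 0,"dy": 0,"dz": 0,"rx": 0,"ry": 0,"rz": 0},
])

```text
time: 3.02
position: [0.4617, -0.0017, 0.0253]
eef_rot: [3.141, -0.002, 0.002]
ft_force: [0.5, 0.2, 0.0]
width: 0.0515
gripper_force: 0.0
```

arm_command([
  {"dx": 0,"dy": 0,"dz": 0,"rx": 0,"ry": 0,"rz": 0},
  {"dx": 0,"dy": 0,"dz": 0,"rx": 0,"ry": 0,"rz": 0},
  {"dx": 0,"dy": 0,"dz": 0,"rx": 0,"ry": 0,"rz": 0},
  {"dx": 0,"dy": 0,"dz": 0,"rx": 0,"ry": 0,"rz": 0},
  {"dx": 0,"dy": 0,"dz": 0,"rx": 0,"ry": 0,"rz": 0},
  {"dx": 0,"dy": 0,"dz": 0,"rx": 0,"ry": 0,"rz": 0},
], jaw=0)

```text
time: 3.78
position: [0.4618, -0.0013, 0.0253]
eef_rot: [3.141, -0.0, 0.003]
ft_force: [-3.3, -1.7, 12.5]
width: 0.0228
gripper_force: 58.5
```

arm_command([
  {"dx": 0,"dy": 0,"dz": -1,"rx": 0,"ry": 0,"rz": 0},
  {"dx": 0,"dy": 0,"dz": -2.5,"rx": 0,"ry": 0,"rz": 0},
  {"dx": 0,"dy": 0,"dz": -3.5,"rx": 0,"ry": 0,"rz": 0},
  {"dx": 2,"dy": 2.5,"dz": 0,"rx": 0,"ry": 0,"rz": 0},
  {"dx": 3,"dy": 3.6,"dz": 0,"rx": 0,"ry": 0,"rz": 0},
  {"dx": 3,"dy": 3.6,"dz": 0,"rx": 0,"ry": 0,"rz": 0},
  {"dx": 3,"dy": 3.6,"dz": 0,"rx": 0,"ry": 0,"rz": 0},
  {"dx": 2.8,"dy": 3.4,"dz": 0,"rx": 0,"ry": 0,"rz": 0},
  {"dx": 1,"dy": 1,"dz": 0,"rx": 0,"ry": 0,"rz": 0},
  {"dx": 0,"dy": 0,"dz": 0,"rx": 0,"ry": 0,"rz": 0},
])

```text
time: 5.03
position: [0.6091, -0.1781, 0.0941]
eef_rot: [-3.141, 0.001, 0.001]
ft_force: [-0.7, 1.0, -4.9]
width: 0.0228
gripper_force: 59.7
```

```bash
python3 - <<'E'
from h import *
st=bot.state();im=bot.read_camera("wrist");cv2.imwrite("pics/w2.png",im);print(st["position"],st["eef_rot"],st["ft_force"])
np.save("w2.npy",np.r_[st["position"],st["eef_rot"]])
E
```

```text
[ 0.60905102 -0.17812445  0.09411181] [-3.14113973e+00  1.07901570e-03  1.07455416e-03] [-0.65036061  0.9650145  -4.86616457]
```

View pics/w2.png

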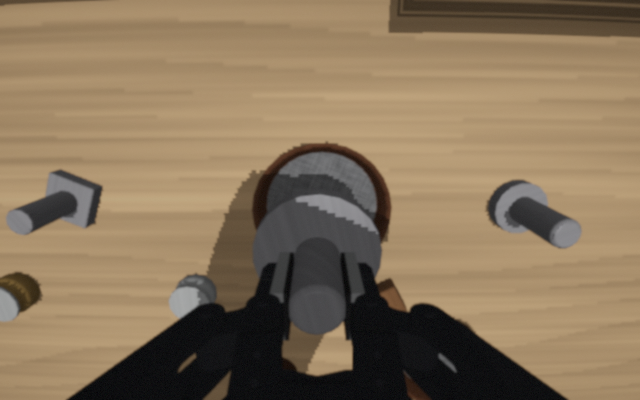

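The held die hangs straight. Its foot spans columns 253 to 382 and the dish rim spans 254 to 390, with the rim's top at (320,143). Die m is at right with its neck top at (566,233).

```bash
python3 - <<'E'
from h import *
a=np.load("w2.npy");st=dict(position=a[:3],eef_rot=a[3:])
for nm,uv,z in(("rim far",(320,143),.02),("rim L",(254,195),.02),("rim R",(390,215),.02),("foot L",(253,250),.081),("foot R",(382,248),.081),("foot far",(317,194),.081),("neck",(317,315),.129),("m top",(566,233),.06),("m foot",(521,208),.012)):
    print(nm,np.round(plane("wrist",uv,z,st)[0],4))
E
```

```text
rim far [ 0.66   -0.1801  0.02  ]
rim L [ 0.624  -0.1342  0.02  ]
rim R [ 0.6091 -0.2301  0.02  ]
foot L [ 0.6121 -0.1441  0.081 ]
foot R [ 0.6133 -0.2125  0.081 ]
foot far [ 0.6432 -0.1781  0.081 ]
neck [ 0.6076 -0.1781  0.129 ]
m top [ 0.6122 -0.3286  0.06  ]
m foot [ 0.6114 -0.3295  0.012 ]
```

arm_command([
  {"dx": 0.15,"dy": 0.2,"dz": 2.5,"rx": 0,"ry": 0,"rz": 0},
  {"dx": 0,"dy": 0,"dz": 2,"rx": 0,"ry": 0,"rz": 0},
  {"dx": 0,"dy": 0,"dz": 1.0,"rx": 0,"ry": 0,"rz": 0},
  {"dx": 0,"dy": 0,"dz": 0.4,"rx": 0,"ry": 0,"rz": 0},
  {"dx": 0,"dy": 0,"dz": 0.3,"rx": 0,"ry": 0,"rz": 0},
  {"dx": 0,"dy": 0,"dz": 0,"rx": 0,"ry": 0,"rz": 0},
  {"dx": 0,"dy": 0,"dz": 0,"rx": 0,"ry": 0,"rz": 0},
])

```text
time: 5.95
position: [0.6109, -0.1801, 0.0327]
eef_rot: [3.141, -0.0, 0.001]
ft_force: [0.3, 0.5, -5.4]
width: 0.0225
gripper_force: 59.7
```

arm_command([
  {"dx": 0,"dy": 0,"dz": 0.08,"rx": 0,"ry": 0,"rz": 0},
  {"dx": 0,"dy": 0,"dz": 0.08,"rx": 0,"ry": 0,"rz": 0},
  {"dx": 0,"dy": 0,"dz": 0,"rx": 0,"ry": 0,"rz": 0},
  {"dx": 0,"dy": 0,"dz": 0,"rx": 0,"ry": 0,"rz": 0},
])

```text
time: 6.45
position: [0.6108, -0.1801, 0.0314]
eef_rot: [3.141, -0.0, 0.001]
ft_force: [-2.4, 0.5, 4.9]
width: 0.0227
gripper_force: 60.9
```

arm_command([
  {"dx": 0,"dy": 0,"dz": 0,"rx": 0,"ry": 0,"rz": 0},
  {"dx": 0,"dy": 0,"dz": 0,"rx": 0,"ry": 0,"rz": 0},
  {"dx": 0,"dy": 0,"dz": 0,"rx": 0,"ry": 0,"rz": 0},
  {"dx": 0,"dy": 0,"dz": 0,"rx": 0,"ry": 0,"rz": 0},
  {"dx": 0,"dy": 0,"dz": -3,"rx": 0,"ry": 0,"rz": 0},
  {"dx": 0,"dy": 0,"dz": -5,"rx": 0,"ry": 0,"rz": 0},
  {"dx": 0,"dy": 0,"dz": -5,"rx": 0,"ry": 0,"rz": 0},
  {"dx": 0,"dy": 0,"dz": 0,"rx": 0,"ry": 0,"rz": 0},
], jaw=0.6)

```text
time: 7.45
position: [0.6123, -0.1807, 0.1645]
eef_rot: [3.139, -0.0, 0.009]
ft_force: [-1.0, -0.5, -0.3]
width: 0.0512
gripper_force: 0.0
```

arm_command([
  {"dx": 0,"dy": -5.65,"dz": 0,"rx": 0,"ry": 0,"rz": 0},
  {"dx": 0,"dy": -5.65,"dz": 0,"rx": 0,"ry": 0,"rz": 0},
  {"dx": 0,"dy": -5.65,"dz": 0,"rx": 0,"ry": 0,"rz": 0},
  {"dx": 0,"dy": -5.65,"dz": 0,"rx": 0,"ry": 0,"rz": 0},
  {"dx": 0,"dy": -5.65,"dz": 0,"rx": 0,"ry": 0,"rz": 0},
  {"dx": 0,"dy": -5.65,"dz": 0,"rx": 0,"ry": 0,"rz": 0},
  {"dx": 0,"dy": -5.65,"dz": 0,"rx": 0,"ry": 0,"rz": 0},
  {"dx": 0,"dy": -5.65,"dz": 0,"rx": 0,"ry": 0,"rz": 0},
  {"dx": 0,"dy": -5.65,"dz": 0,"rx": 0,"ry": 0,"rz": 0},
  {"dx": 0,"dy": 0,"dz": 0,"rx": 0,"ry": 0,"rz": 0},
])

```text
time: 8.7
position: [0.6038, 0.2224, 0.1677]
eef_rot: [-3.047, -0.292, 0.016]
ft_force: [0.6, -0.1, 0.6]
width: 0.0511
gripper_force: 0.0
```

```bash
python3 - <<'E'
from h import *
st=bot.state();im=bot.read_camera("wrist");cv2.imwrite("pics/w3.png",im);print(st["position"],st["eef_rot"],st["ft_force"])
np.save("w3.npy",np.r_[st["position"],st["eef_rot"]])
cv2.imwrite("pics/top1.png",bot.read_camera("top"))
E
```

```text
[0.60384734 0.2223693  0.16773604] [-3.0472402  -0.29184362  0.01569435] [ 0.60051058 -0.10440724  0.58573515]
```

View pics/w3.png

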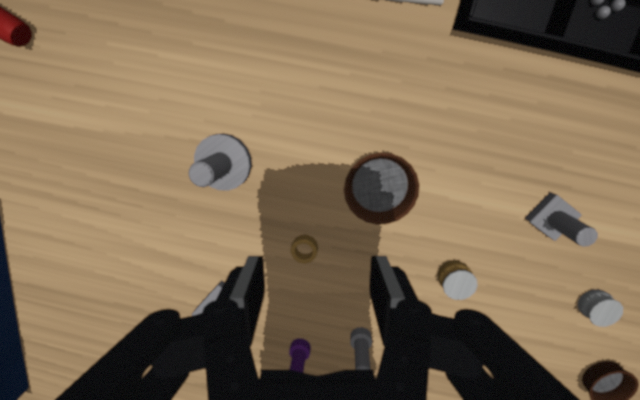

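View pics/top1.png

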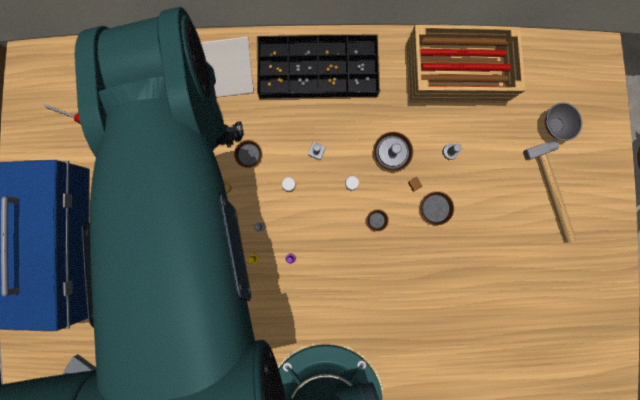

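The top view confirms the xl die is in dish xl at (393,151). The wrist view shows die l with its neck top at (203,173) and foot at (222,161), and dish m at (381,187). The long rows were cut short and the tool turned, so I'll compute the correction.

```bash
cat >> h.py <<'E'
D=Ro.from_rotvec([np.pi,0,0])
def rel(xyz):
    st=bot.state();R=Ro.from_rotvec(st["eef_rot"])
    print("pos",np.round(st["position"],4),"tool shift cm",np.round(R.inv().apply(np.array(xyz)-st["position"])*100,2),"turn",np.round((R.inv()*D).as_rotvec(),4),"aligned cm",np.round(D.inv().apply(np.array(xyz)-st["position"])*100,2))
E
python3 - <<'E'
from h import *
a=np.load("w3.npy");st=dict(position=a[:3],eef_rot=a[3:])
for nm,uv,z in(("l top",(203,173),.06),("l foot",(223,161),.012),("dish m rim",(382,187),.02)):
    print(nm,np.round(plane("wrist",uv,z,st)[0],4))
rel((.602,.328,.165))
E
```

```text
l top [0.605  0.3265 0.06  ]
l foot [0.6053 0.3271 0.012 ]
dish m rim [0.614  0.1759 0.02  ]
pos [0.6042 0.2206 0.1678] tool shift cm [  1.8  -10.53   1.12] turn [-0.0797  0.0102  0.1884] aligned cm [ -0.22 -10.74   0.28]
```

arm_command([
  {"dx": 0,"dy": 0,"dz": 0,"rx": -0.04,"ry": 0.005,"rz": 0.094},
  {"dx": 0,"dy": 0,"dz": 0,"rx": -0.04,"ry": 0.005,"rz": 0.094},
  {"dx": 0,"dy": -3.5,"dz": 0,"rx": 0,"ry": 0,"rz": 0},
  {"dx": 0,"dy": -3.5,"dz": 0,"rx": 0,"ry": 0,"rz": 0},
  {"dx": 0,"dy": -3.5,"dz": 0,"rx": 0,"ry": 0,"rz": 0},
  {"dx": 0,"dy": 0,"dz": 0,"rx": 0,"ry": 0,"rz": 0},
  {"dx": 0,"dy": 0,"dz": 0,"rx": 0,"ry": 0,"rz": 0},
])

```text
time: 9.68
position: [0.6049, 0.2206, 0.1747]
eef_rot: [-3.049, -0.288, 0.016]
ft_force: [1.0, 1.5, 0.4]
width: 0.051
gripper_force: 0.0
```

```bash
python3 - <<'E'
from h import *
rel((.6035,.3275,.0253))
E
```

```text
pos [0.6049 0.2206 0.1747] tool shift cm [ 1.91 -9.31 15.72] turn [-0.0791  0.0105  0.1883] aligned cm [ -0.14 -10.69  14.94]
```

```bash
python3 - <<'E'
from h import *
print(np.round(bot.state()["qpos"],3))
E
```

```text
[0.188 0.485 0.146 1.234 0.08  3.141]
```

arm_command([
  {"dx": 0,"dy": 0,"dz": 0,"rx": 0,"ry": 0,"rz": -0.18},
  {"dx": 0,"dy": 0,"dz": 0,"rx": 0,"ry": 0,"rz": -0.18},
  {"dx": 0,"dy": 0,"dz": 0,"rx": 0,"ry": 0,"rz": -0.18},
  {"dx": 0,"dy": 0,"dz": 0,"rx": 0,"ry": 0,"rz": -0.18},
  {"dx": 0,"dy": 0,"dz": 0,"rx": 0,"ry": 0,"rz": -0.18},
  {"dx": 0,"dy": 0,"dz": 0,"rx": 0,"ry": 0,"rz": -0.18},
  {"dx": 0,"dy": 0,"dz": 0,"rx": 0,"ry": 0,"rz": -0.18},
  {"dx": 0,"dy": 0,"dz": 0,"rx": 0,"ry": 0,"rz": -0.18},
  {"dx": 0,"dy": 0,"dz": 0,"rx": 0,"ry": 0,"rz": -0.18},
  {"dx": 0,"dy": 0,"dz": 0,"rx": 0,"ry": 0,"rz": -0.18},
])

```text
time: 10.92
position: [0.6051, 0.2198, 0.1747]
eef_rot: [-1.675, -2.589, -0.086]
ft_force: [0.8, -0.4, 0.2]
width: 0.0509
gripper_force: 0.0
```

```bash
sed -i 's/^D=.*/D=Ro.from_rotvec([0,np.pi,0])/' h.py; python3 - <<'E'
from h import *
rel((.6035,.3275,.0253))
print(D.as_matrix().round(2), bot.state()["qpos"][5])
E
```

```text
pos [0.6051 0.2198 0.1747] tool shift cm [ 8.69  4.03 15.73] turn [ 0.0588 -0.0605 -1.1478] aligned cm [ 0.16 10.77 14.94]
[[-1.  0.  0.]
 [ 0.  1.  0.]
 [-0.  0. -1.]] 1.3346567174967057
```

arm_command([
  {"dx": 0,"dy": 0,"dz": 0,"rx": 0.0084,"ry": -0.0086,"rz": -0.164},
  {"dx": 0,"dy": 0,"dz": 0,"rx": 0.0084,"ry": -0.0086,"rz": -0.164},
  {"dx": 0,"dy": 0,"dz": 0,"rx": 0.0084,"ry": -0.0086,"rz": -0.164},
  {"dx": 0,"dy": 0,"dz": 0,"rx": 0.0084,"ry": -0.0086,"rz": -0.164},
  {"dx": 0,"dy": 0,"dz": 0,"rx": 0.0084,"ry": -0.0086,"rz": -0.164},
  {"dx": 0,"dy": 0,"dz": 0,"rx": 0.0084,"ry": -0.0086,"rz": -0.164},
  {"dx": 0,"dy": 0,"dz": 0,"rx": 0.0084,"ry": -0.0086,"rz": -0.164},
  {"dx": 0,"dy": 3.6,"dz": 0,"rx": 0,"ry": 0,"rz": 0},
  {"dx": 0,"dy": 3.6,"dz": 0,"rx": 0,"ry": 0,"rz": 0},
  {"dx": 0,"dy": 3.6,"dz": 0,"rx": 0,"ry": 0,"rz": 0},
])

```text
time: 12.18
position: [0.6057, 0.3289, 0.1748]
eef_rot: [-0.009, -3.141, -0.0]
ft_force: [-0.5, -0.0, -0.9]
width: 0.0512
gripper_force: 0.0
```

arm_command([
  {"dx": 0,"dy": 0,"dz": 0,"rx": 0,"ry": 0,"rz": 0},
  {"dx": 0,"dy": 0,"dz": 0,"rx": 0,"ry": 0,"rz": 0},
])

```text
time: 12.42
position: [0.6056, 0.3277, 0.1746]
eef_rot: [-0.008, -3.141, 0.0]
ft_force: [-0.7, 0.0, 0.0]
width: 0.0515
gripper_force: 0.0
```

```bash
python3 - <<'E'
from h import *
st=bot.state();im=bot.read_camera("wrist");cv2.imwrite("pics/w4.png",im)
np.save("w4.npy",np.r_[st["position"],st["eef_rot"]])
rel((.6035,.3275,.0253));print(st["qpos"][5])
E
```

```text
pos [0.6057 0.3273 0.1748] tool shift cm [ 0.21  0.02 14.95] turn [-0.0002 -0.0007 -0.0059] aligned cm [ 0.22  0.02 14.95]
0.3830635284536097
```

View pics/w4.png

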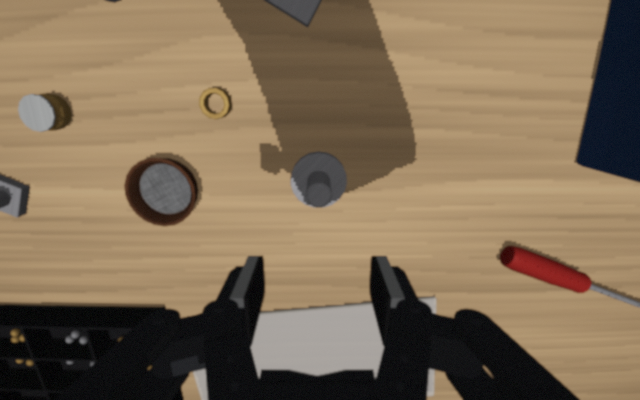

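The view, now turned half round, shows die l with foot (319,180) and neck top (319,190), and dish m at (163,189).

```bash
python3 - <<'E'
from h import *
a=np.load("w4.npy");st=dict(position=a[:3],eef_rot=a[3:])
for nm,uv,z in(("l top",(319,190),.06),("l foot",(319,180),.012),("dish m rim",(163,189),.02)):
    print(nm,np.round(plane("wrist",uv,z,st)[0],4))
E
```

```text
l top [0.5981 0.3296 0.06  ]
l foot [0.602  0.3298 0.012 ]
dish m rim [0.6078 0.1805 0.02  ]
```

arm_command([
  {"dx": 0.36,"dy": 0.1,"dz": 4,"rx": 0,"ry": 0,"rz": -0.006},
  {"dx": 0,"dy": 0,"dz": 4,"rx": 0,"ry": 0,"rz": 0},
  {"dx": 0,"dy": 0,"dz": 4,"rx": 0,"ry": 0,"rz": 0},
  {"dx": 0,"dy": 0,"dz": 2.95,"rx": 0,"ry": 0,"rz": 0},
  {"dx": 0,"dy": 0,"dz": 0,"rx": 0,"ry": 0,"rz": 0},
  {"dx": 0,"dy": 0,"dz": 0,"rx": 0,"ry": 0,"rz": 0},
])

```text
time: 13.22
position: [0.6027, 0.329, 0.0268]
eef_rot: [-0.0, 3.141, 0.001]
ft_force: [-0.4, 0.6, 0.2]
width: 0.0515
gripper_force: 0.0
```

arm_command([
  {"dx": 0,"dy": 0,"dz": 0,"rx": 0,"ry": 0,"rz": 0},
  {"dx": 0,"dy": 0,"dz": 0,"rx": 0,"ry": 0,"rz": 0},
  {"dx": 0,"dy": 0,"dz": 0,"rx": 0,"ry": 0,"rz": 0},
  {"dx": 0,"dy": 0,"dz": 0,"rx": 0,"ry": 0,"rz": 0},
  {"dx": 0,"dy": 0,"dz": 0,"rx": 0,"ry": 0,"rz": 0},
  {"dx": 0,"dy": 0,"dz": 0,"rx": 0,"ry": 0,"rz": 0},
], jaw=0)

```text
time: 13.98
position: [0.6025, 0.3293, 0.0266]
eef_rot: [-0.001, 3.14, 0.001]
ft_force: [-1.0, -2.0, 7.3]
width: 0.0205
gripper_force: 58.6
```

arm_command([
  {"dx": 0,"dy": 0,"dz": -1.5,"rx": 0,"ry": 0,"rz": 0},
  {"dx": 0,"dy": 0,"dz": -3.5,"rx": 0,"ry": 0,"rz": 0},
  {"dx": 0,"dy": 0,"dz": -4,"rx": 0,"ry": 0,"rz": 0},
  {"dx": 0.5,"dy": -2.2,"dz": 0,"rx": 0,"ry": 0,"rz": 0},
  {"dx": 0.96,"dy": -4.37,"dz": 0,"rx": 0,"ry": 0,"rz": 0},
  {"dx": 0.96,"dy": -4.37,"dz": 0,"rx": 0,"ry": 0,"rz": 0},
  {"dx": 0.96,"dy": -4.37,"dz": 0,"rx": 0,"ry": 0,"rz": 0},
  {"dx": 0.96,"dy": -4.37,"dz": 0,"rx": 0,"ry": 0,"rz": 0},
  {"dx": 0.96,"dy": -4.37,"dz": 0,"rx": 0,"ry": 0,"rz": 0},
  {"dx": 0.96,"dy": -4.37,"dz": 0,"rx": 0,"ry": 0,"rz": 0},
])

```text
time: 15.22
position: [0.5393, 0.0437, 0.1163]
eef_rot: [-0.002, 3.141, 0.0]
ft_force: [0.7, -1.3, -3.1]
width: 0.0204
gripper_force: 59.2
```

arm_command([
  {"dx": 0.96,"dy": -4.37,"dz": 0,"rx": 0,"ry": 0,"rz": 0},
  {"dx": 0.96,"dy": -4.37,"dz": 0,"rx": 0,"ry": 0,"rz": 0},
  {"dx": 0.96,"dy": -4.37,"dz": 0,"rx": 0,"ry": 0,"rz": 0},
  {"dx": 0.96,"dy": -4.37,"dz": 0,"rx": 0,"ry": 0,"rz": 0},
  {"dx": 0.96,"dy": -4.37,"dz": 0,"rx": 0,"ry": 0,"rz": 0},
  {"dx": 0.96,"dy": -4.37,"dz": 0,"rx": 0,"ry": 0,"rz": 0},
  {"dx": 0.96,"dy": -4.37,"dz": 0,"rx": 0,"ry": 0,"rz": 0},
  {"dx": 0.5,"dy": -2.2,"dz": 0,"rx": 0,"ry": 0,"rz": 0},
  {"dx": 0,"dy": 0,"dz": 0,"rx": 0,"ry": 0,"rz": 0},
  {"dx": 0,"dy": 0,"dz": 0,"rx": 0,"ry": 0,"rz": 0},
])

```text
time: 16.48
position: [0.4677, -0.2824, 0.1157]
eef_rot: [0.002, -3.141, -0.001]
ft_force: [0.2, 0.4, -3.4]
width: 0.0207
gripper_force: 59.4
```

```bash
python3 - <<'E'
from h import *
st=bot.state();im=bot.read_camera("wrist");cv2.imwrite("pics/w5.png",im)
np.save("w5.npy",np.r_[st["position"],st["eef_rot"]])
rel((.468,-.2835,.0326));print(st["qpos"][5])
E
```

```text
pos [ 0.4678 -0.2822  0.1156] tool shift cm [-0.02 -0.13  8.3 ] turn [ 0.0003 -0.0004  0.0016] aligned cm [-0.02 -0.13  8.3 ]
-0.6934019105641404
```

View pics/w5.png

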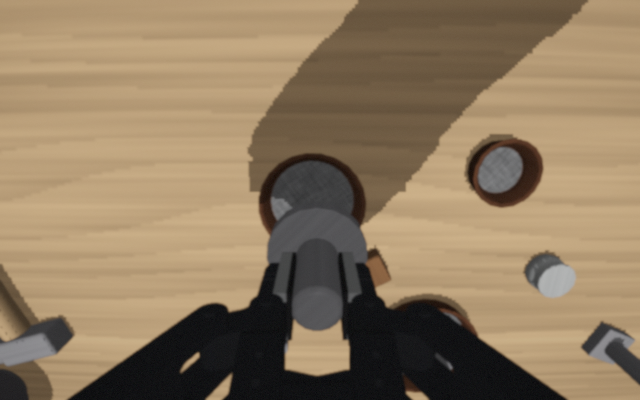

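The l die hangs upright, with its foot spanning columns 268 to 367 and far edge at row 208. Dish l's rim spans columns 259 to 366 with its far edge at row 153.

```bash
python3 - <<'E'
from h import *
a=np.load("w5.npy");st=dict(position=a[:3],eef_rot=a[3:])
for nm,uv,z in(("rim far",(312,153),.02),("rim L",(259,200),.02),("rim R",(366,200),.02),("foot L",(268,250),.101),("foot R",(367,250),.101),("foot far",(317,208),.101),("neck",(317,308),.149)):
    print(nm,np.round(plane("wrist",uv,z,st)[0],4))
E
```

```text
rim far [ 0.4264 -0.2858  0.02  ]
rim L [ 0.4628 -0.3268  0.02  ]
rim R [ 0.4627 -0.2444  0.02  ]
foot L [ 0.4648 -0.3085  0.101 ]
foot R [ 0.4647 -0.2554  0.101 ]
foot far [ 0.4408 -0.2822  0.101 ]
neck [ 0.4663 -0.2822  0.149 ]
```

arm_command([
  {"dx": -0.05,"dy": -0.25,"dz": 3.5,"rx": 0,"ry": 0,"rz": 0},
  {"dx": 0,"dy": 0,"dz": 3,"rx": 0,"ry": 0,"rz": 0},
  {"dx": 0,"dy": 0,"dz": 1,"rx": 0,"ry": 0,"rz": 0},
  {"dx": 0,"dy": 0,"dz": 0.4,"rx": 0,"ry": 0,"rz": 0},
  {"dx": 0,"dy": 0,"dz": 0.2,"rx": 0,"ry": 0,"rz": 0},
  {"dx": 0,"dy": 0,"dz": 0.1,"rx": 0,"ry": 0,"rz": 0},
  {"dx": 0,"dy": 0,"dz": 0.1,"rx": 0,"ry": 0,"rz": 0},
  {"dx": 0,"dy": 0,"dz": 0,"rx": 0,"ry": 0,"rz": 0},
  {"dx": 0,"dy": 0,"dz": 0,"rx": 0,"ry": 0,"rz": 0},
])

```text
time: 17.65
position: [0.4683, -0.2857, 0.0326]
eef_rot: [0.001, -3.142, 0.0]
ft_force: [-1.4, -0.9, 3.5]
width: 0.02
gripper_force: 60.2
```

arm_command([
  {"dx": 0,"dy": 0,"dz": 0,"rx": 0,"ry": 0,"rz": 0},
  {"dx": 0,"dy": 0,"dz": 0,"rx": 0,"ry": 0,"rz": 0},
  {"dx": 0,"dy": 0,"dz": 0,"rx": 0,"ry": 0,"rz": 0},
  {"dx": 0,"dy": 0,"dz": 0,"rx": 0,"ry": 0,"rz": 0},
  {"dx": 0,"dy": 0,"dz": -3,"rx": 0,"ry": 0,"rz": 0},
  {"dx": 0,"dy": 0,"dz": -4.5,"rx": 0,"ry": 0,"rz": 0},
  {"dx": 0,"dy": 0,"dz": -4.5,"rx": 0,"ry": 0,"rz": 0},
  {"dx": 0,"dy": 0,"dz": 0,"rx": 0,"ry": 0,"rz": 0},
], jaw=0.6)

```text
time: 18.65
position: [0.4695, -0.2865, 0.1552]
eef_rot: [-0.001, 3.138, -0.005]
ft_force: [0.6, -0.3, -0.8]
width: 0.0514
gripper_force: 0.0
```

arm_command([
  {"dx": -3.5,"dy": -1.0,"dz": 0,"rx": 0,"ry": 0,"rz": 0},
  {"dx": -3.5,"dy": -1.0,"dz": 0,"rx": 0,"ry": 0,"rz": 0},
  {"dx": -3.5,"dy": -1.0,"dz": 0,"rx": 0,"ry": 0,"rz": 0},
  {"dx": -3.5,"dy": -1.0,"dz": 0,"rx": 0,"ry": 0,"rz": 0},
  {"dx": 0,"dy": 0,"dz": 0,"rx": 0,"ry": 0,"rz": 0},
  {"dx": 0,"dy": 0,"dz": 0,"rx": 0,"ry": 0,"rz": 0},
])

```text
time: 19.4
position: [0.6076, -0.325, 0.1511]
eef_rot: [0.001, -3.14, -0.002]
ft_force: [-0.4, 0.3, -0.9]
width: 0.0515
gripper_force: 0.0
```

```bash
python3 - <<'E'
from h import *
st=bot.state();im=bot.read_camera("wrist");cv2.imwrite("pics/w6.png",im)
np.save("w6.npy",np.r_[st["position"],st["eef_rot"]])
rel((.6105,-.3275,.0253));print(st["qpos"][5])
E
```

```text
pos [ 0.6074 -0.3251  0.1516] tool shift cm [-0.32 -0.26 12.63] turn [ 0.0008 -0.0016  0.0007] aligned cm [-0.31 -0.24 12.63]
-0.6101037853556547
```

View pics/w6.png

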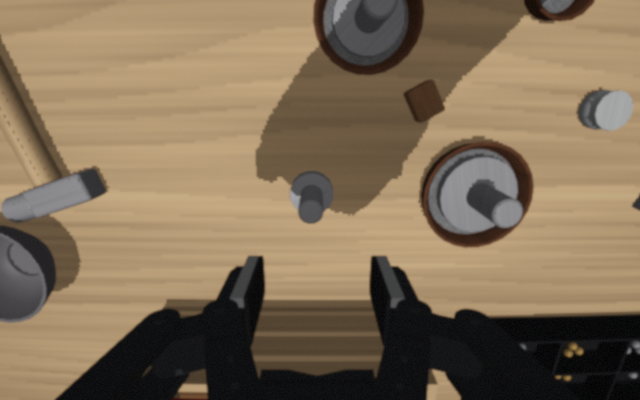

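Dies xl and l both sit in their dishes, at (478,195) and (368,20). Die m has its foot at (312,191) and neck top at (310,212).

```bash
python3 - <<'E'
from h import *
a=np.load("w6.npy");st=dict(position=a[:3],eef_rot=a[3:])
for nm,uv,z in(("m top",(310,212),.06),("m foot",(312,191),.012)):
    print(nm,np.round(plane("wrist",uv,z,st)[0],4))
E
```

```text
m top [ 0.6107 -0.3301  0.06  ]
m foot [ 0.608  -0.3291  0.012 ]
```

arm_command([
  {"dx": -0.26,"dy": -0.33,"dz": 3.5,"rx": 0,"ry": 0,"rz": 0},
  {"dx": 0,"dy": 0,"dz": 4,"rx": 0,"ry": 0,"rz": 0},
  {"dx": 0,"dy": 0,"dz": 3,"rx": 0,"ry": 0,"rz": 0},
  {"dx": 0,"dy": 0,"dz": 2.1,"rx": 0,"ry": 0,"rz": 0},
  {"dx": 0,"dy": 0,"dz": 0,"rx": 0,"ry": 0,"rz": 0},
  {"dx": 0,"dy": 0,"dz": 0,"rx": 0,"ry": 0,"rz": 0},
])

```text
time: 20.2
position: [0.6108, -0.3289, 0.0274]
eef_rot: [-0.001, 3.141, -0.001]
ft_force: [0.4, -0.1, -0.2]
width: 0.0513
gripper_force: 0.0
```

arm_command([
  {"dx": 0,"dy": 0,"dz": 0,"rx": 0,"ry": 0,"rz": 0},
  {"dx": 0,"dy": 0,"dz": 0,"rx": 0,"ry": 0,"rz": 0},
  {"dx": 0,"dy": 0,"dz": 0,"rx": 0,"ry": 0,"rz": 0},
  {"dx": 0,"dy": 0,"dz": 0,"rx": 0,"ry": 0,"rz": 0},
  {"dx": 0,"dy": 0,"dz": 0,"rx": 0,"ry": 0,"rz": 0},
  {"dx": 0,"dy": 0,"dz": 0,"rx": 0,"ry": 0,"rz": 0},
], jaw=0)

```text
time: 20.95
position: [0.6111, -0.3289, 0.0271]
eef_rot: [-0.001, 3.141, -0.001]
ft_force: [-1.1, 0.2, 6.1]
width: 0.0182
gripper_force: 58.4
```

arm_command([
  {"dx": 0,"dy": 0,"dz": -1.5,"rx": 0,"ry": 0,"rz": 0},
  {"dx": 0,"dy": 0,"dz": -4,"rx": 0,"ry": 0,"rz": 0},
  {"dx": 0,"dy": 0,"dz": -4,"rx": 0,"ry": 0,"rz": 0},
  {"dx": 0,"dy": 2.2,"dz": 0,"rx": 0,"ry": 0,"rz": 0},
  {"dx": 0,"dy": 4.4,"dz": 0,"rx": 0,"ry": 0,"rz": 0},
  {"dx": 0,"dy": 4.4,"dz": 0,"rx": 0,"ry": 0,"rz": 0},
  {"dx": 0,"dy": 4.4,"dz": 0,"rx": 0,"ry": 0,"rz": 0},
  {"dx": 0,"dy": 4.4,"dz": 0,"rx": 0,"ry": 0,"rz": 0},
  {"dx": 0,"dy": 4.4,"dz": 0,"rx": 0,"ry": 0,"rz": 0},
  {"dx": 0,"dy": 4.4,"dz": 0,"rx": 0,"ry": 0,"rz": 0},
])

```text
time: 22.2
position: [0.6096, -0.0404, 0.1208]
eef_rot: [0.002, -3.14, -0.001]
ft_force: [0.6, 0.1, -1.9]
width: 0.018
gripper_force: 58.9
```

arm_command([
  {"dx": 0,"dy": 4.4,"dz": 0,"rx": 0,"ry": 0,"rz": 0},
  {"dx": 0,"dy": 4.4,"dz": 0,"rx": 0,"ry": 0,"rz": 0},
  {"dx": 0,"dy": 4.4,"dz": 0,"rx": 0,"ry": 0,"rz": 0},
  {"dx": 0,"dy": 4.4,"dz": 0,"rx": 0,"ry": 0,"rz": 0},
  {"dx": 0,"dy": 4.4,"dz": 0,"rx": 0,"ry": 0,"rz": 0},
  {"dx": 0,"dy": 0,"dz": 0,"rx": 0,"ry": 0,"rz": 0},
  {"dx": 0,"dy": 0,"dz": 0,"rx": 0,"ry": 0,"rz": 0},
])

```text
time: 23.08
position: [0.6097, 0.1775, 0.1209]
eef_rot: [0.002, -3.14, 0.0]
ft_force: [-0.1, -0.4, -2.0]
width: 0.0183
gripper_force: 59.1
```

```bash
python3 - <<'E'
from h import *
st=bot.state();im=bot.read_camera("wrist");cv2.imwrite("pics/w7.png",im)
np.save("w7.npy",np.r_[st["position"],st["eef_rot"]])
rel((.6105,.178,.0331));print(st["qpos"][5])
E
```

```text
pos [0.6099 0.1769 0.121 ] tool shift cm [-0.07  0.11  8.79] turn [-0.0001 -0.0013  0.0006] aligned cm [-0.06  0.11  8.79]
0.15353840505570995
```

View pics/w7.png

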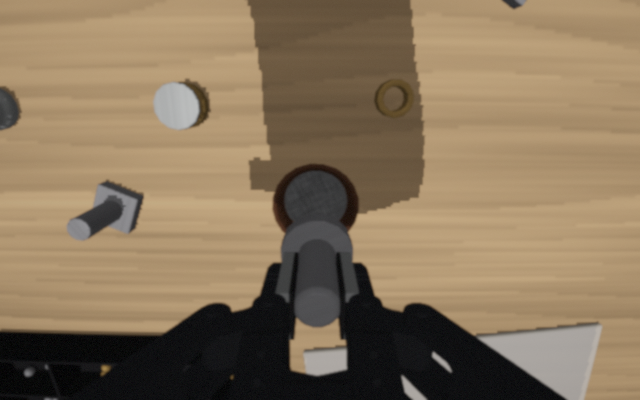

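Die m hangs over dish m: rim columns are 273 to 359 and foot columns 281 to 353, so they're aligned.

arm_command([
  {"dx": -0.1,"dy": 0.05,"dz": 4,"rx": 0,"ry": 0,"rz": 0},
  {"dx": 0,"dy": 0,"dz": 3,"rx": 0,"ry": 0,"rz": 0},
  {"dx": 0,"dy": 0,"dz": 1,"rx": 0,"ry": 0,"rz": 0},
  {"dx": 0,"dy": 0,"dz": 0.4,"rx": 0,"ry": 0,"rz": 0},
  {"dx": 0,"dy": 0,"dz": 0.2,"rx": 0,"ry": 0,"rz": 0},
  {"dx": 0,"dy": 0,"dz": 0.1,"rx": 0,"ry": 0,"rz": 0},
  {"dx": 0,"dy": 0,"dz": 0.1,"rx": 0,"ry": 0,"rz": 0},
  {"dx": 0,"dy": 0,"dz": 0,"rx": 0,"ry": 0,"rz": 0},
  {"dx": 0,"dy": 0,"dz": 0,"rx": 0,"ry": 0,"rz": 0},
])

```text
time: 24.25
position: [0.6114, 0.1779, 0.0334]
eef_rot: [0.001, -3.141, -0.0]
ft_force: [-0.4, 0.1, -2.5]
width: 0.0184
gripper_force: 59.1
```

arm_command([
  {"dx": 0,"dy": 0,"dz": 0.06,"rx": 0,"ry": 0,"rz": 0},
  {"dx": 0,"dy": 0,"dz": 0.06,"rx": 0,"ry": 0,"rz": 0},
  {"dx": 0,"dy": 0,"dz": 0,"rx": 0,"ry": 0,"rz": 0},
  {"dx": 0,"dy": 0,"dz": 0,"rx": 0,"ry": 0,"rz": 0},
])

```text
time: 24.75
position: [0.6115, 0.1778, 0.033]
eef_rot: [-0.001, 3.141, 0.0]
ft_force: [-3.3, -1.1, 12.2]
width: 0.0185
gripper_force: 60.8
```

arm_command([
  {"dx": 0,"dy": 0,"dz": 0,"rx": 0,"ry": 0,"rz": 0},
  {"dx": 0,"dy": 0,"dz": 0,"rx": 0,"ry": 0,"rz": 0},
  {"dx": 0,"dy": 0,"dz": 0,"rx": 0,"ry": 0,"rz": 0},
  {"dx": 0,"dy": 0,"dz": 0,"rx": 0,"ry": 0,"rz": 0},
  {"dx": 0,"dy": 0,"dz": -3,"rx": 0,"ry": 0,"rz": 0},
  {"dx": 0,"dy": 0,"dz": -4.5,"rx": 0,"ry": 0,"rz": 0},
  {"dx": 0,"dy": 0,"dz": -4.5,"rx": 0,"ry": 0,"rz": 0},
  {"dx": 0,"dy": 0,"dz": 0,"rx": 0,"ry": 0,"rz": 0},
], jaw=0.5)

```text
time: 25.75
position: [0.613, 0.1781, 0.1554]
eef_rot: [-0.001, 3.137, 0.002]
ft_force: [0.3, -0.2, -0.1]
width: 0.0424
gripper_force: 0.0
```

arm_command([
  {"dx": 3.6,"dy": -0.52,"dz": 0,"rx": 0,"ry": 0,"rz": 0},
  {"dx": 3.6,"dy": -0.52,"dz": 0,"rx": 0,"ry": 0,"rz": 0},
  {"dx": 3.6,"dy": -0.52,"dz": 0,"rx": 0,"ry": 0,"rz": 0},
  {"dx": 3.6,"dy": -0.52,"dz": 0,"rx": 0,"ry": 0,"rz": 0},
  {"dx": 3.6,"dy": -0.52,"dz": 0,"rx": 0,"ry": 0,"rz": 0},
  {"dx": 0,"dy": 0,"dz": 0,"rx": 0,"ry": 0,"rz": 0},
  {"dx": 0,"dy": 0,"dz": 0,"rx": 0,"ry": 0,"rz": 0},
])

```text
time: 26.62
position: [0.4319, 0.1518, 0.1519]
eef_rot: [0.001, -3.141, -0.0]
ft_force: [0.2, 0.9, -0.5]
width: 0.0424
gripper_force: 0.0
```

```bash
python3 - <<'E'
from h import *
st=bot.state();im=bot.read_camera("wrist");cv2.imwrite("pics/w8.png",im)
np.save("w8.npy",np.r_[st["position"],st["eef_rot"]])
rel((.432,.1515,.0253))
g=cv2.cvtColor(im,cv2.COLOR_BGR2HSV);m=(g[...,1]<60).astype(np.uint8)
k=np.zeros_like(m);k[150:250,270:370]=m[150:250,270:370]
for c in cv2.findContours(k,cv2.RETR_EXTERNAL,cv2.CHAIN_APPROX_NONE)[0]:
    if cv2.contourArea(c)>100: print(cv2.boundingRect(c),cv2.contourArea(c))
E
```

```text
pos [0.4322 0.1518 0.1519] tool shift cm [ 1.000e-02 -3.000e-02  1.266e+01] turn [ 0.0002 -0.0004  0.0007] aligned cm [ 0.02 -0.03 12.66]
(303, 175, 28, 38) 728.0
```

View pics/w8.png

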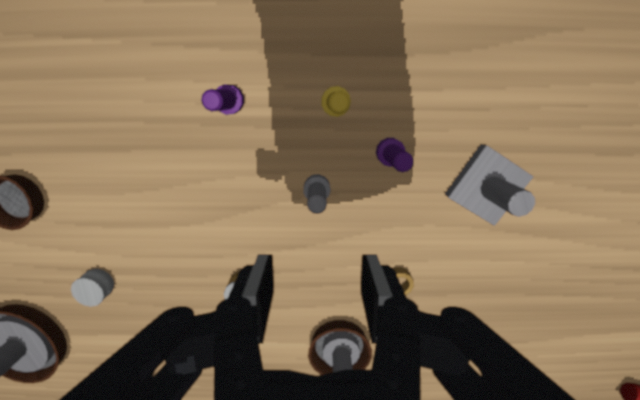

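Die s has its foot at (317,188) and neck top at (316,205), centred under the jaws. Purple at (395,155) and yellow at (337,100) are clear of the fingers.

arm_command([
  {"dx": 0.05,"dy": 0,"dz": 4,"rx": 0,"ry": 0,"rz": 0},
  {"dx": 0,"dy": 0,"dz": 4,"rx": 0,"ry": 0,"rz": 0},
  {"dx": 0,"dy": 0,"dz": 3,"rx": 0,"ry": 0,"rz": 0},
  {"dx": 0,"dy": 0,"dz": 1.8,"rx": 0,"ry": 0,"rz": 0},
  {"dx": 0,"dy": 0,"dz": 0,"rx": 0,"ry": 0,"rz": 0},
  {"dx": 0,"dy": 0,"dz": 0,"rx": 0,"ry": 0,"rz": 0},
])

```text
time: 27.42
position: [0.4316, 0.1518, 0.0246]
eef_rot: [0.001, -3.141, -0.0]
ft_force: [0.7, 0.3, -0.1]
width: 0.0428
gripper_force: 0.0
```

arm_command([
  {"dx": 0,"dy": 0,"dz": 0,"rx": 0,"ry": 0,"rz": 0},
  {"dx": 0,"dy": 0,"dz": 0,"rx": 0,"ry": 0,"rz": 0},
  {"dx": 0,"dy": 0,"dz": 0,"rx": 0,"ry": 0,"rz": 0},
  {"dx": 0,"dy": 0,"dz": 0,"rx": 0,"ry": 0,"rz": 0},
  {"dx": 0,"dy": 0,"dz": 0,"rx": 0,"ry": 0,"rz": 0},
  {"dx": 0,"dy": 0,"dz": 0,"rx": 0,"ry": 0,"rz": 0},
], jaw=0)

```text
time: 28.18
position: [0.4314, 0.1518, 0.0249]
eef_rot: [-0.001, 3.141, 0.0]
ft_force: [-1.0, -0.3, 7.0]
width: 0.0144
gripper_force: 58.4
```

arm_command([
  {"dx": 0,"dy": 0,"dz": -1.5,"rx": 0,"ry": 0,"rz": 0},
  {"dx": 0,"dy": 0,"dz": -3.5,"rx": 0,"ry": 0,"rz": 0},
  {"dx": 0,"dy": 0,"dz": -3.5,"rx": 0,"ry": 0,"rz": 0},
  {"dx": -0.15,"dy": -4.1,"dz": 0,"rx": 0,"ry": 0,"rz": 0},
  {"dx": -0.15,"dy": -4.1,"dz": 0,"rx": 0,"ry": 0,"rz": 0},
  {"dx": -0.15,"dy": -4.1,"dz": 0,"rx": 0,"ry": 0,"rz": 0},
  {"dx": -0.15,"dy": -4.1,"dz": 0,"rx": 0,"ry": 0,"rz": 0},
  {"dx": -0.15,"dy": -4.1,"dz": 0,"rx": 0,"ry": 0,"rz": 0},
  {"dx": -0.15,"dy": -4.1,"dz": 0,"rx": 0,"ry": 0,"rz": 0},
  {"dx": -0.15,"dy": -4.1,"dz": 0,"rx": 0,"ry": 0,"rz": 0},
])

```text
time: 29.42
position: [0.4416, -0.1367, 0.1095]
eef_rot: [-0.001, 3.142, -0.0]
ft_force: [0.7, 1.2, -1.8]
width: 0.0144
gripper_force: 58.7
```

arm_command([
  {"dx": 0,"dy": 0,"dz": 0,"rx": 0,"ry": 0,"rz": 0},
  {"dx": 0,"dy": 0,"dz": 0,"rx": 0,"ry": 0,"rz": 0},
])

```text
time: 29.68
position: [0.4414, -0.1349, 0.1092]
eef_rot: [0.001, -3.141, -0.001]
ft_force: [-0.0, 0.4, -1.4]
width: 0.0142
gripper_force: 58.9
```

```bash
python3 - <<'E'
from h import *
st=bot.state();im=bot.read_camera("wrist");cv2.imwrite("pics/w9.png",im)
rel((.442,-.1355,.0309))
g=cv2.cvtColor(im,cv2.COLOR_BGR2HSV)
# dish rim: reddish-brown dark pixels above the held die
m=((g[...,2]<80)&(g[...,1]>70)).astype(np.uint8);k=np.zeros_like(m);k[130:235,240:400]=m[130:235,240:400]
c=max(cv2.findContours(k,cv2.RETR_EXTERNAL,cv2.CHAIN_APPROX_NONE)[0],key=cv2.contourArea);print(cv2.boundingRect(c))
x,y,w,h=cv2.boundingRect(c)
for uv in((x+w/2,y),(x,y+w/2),(x+w,y+w/2)):print(np.round(plane("wrist",uv,.02,st)[0],4))
E
```

```text
pos [ 0.4414 -0.1346  0.1092] tool shift cm [-0.06 -0.1   7.83] turn [ 0.0004 -0.0007  0.0012] aligned cm [-0.06 -0.09  7.83]
(281, 174, 68, 61)
[ 0.4144 -0.1361  0.02  ]
[ 0.4407 -0.1618  0.02  ]
[ 0.4407 -0.1105  0.02  ]
```

arm_command([
  {"dx": -0.06,"dy": -0.1,"dz": 3.5,"rx": 0,"ry": 0,"rz": 0},
  {"dx": 0,"dy": 0,"dz": 2.5,"rx": 0,"ry": 0,"rz": 0},
  {"dx": 0,"dy": 0,"dz": 1,"rx": 0,"ry": 0,"rz": 0},
  {"dx": 0,"dy": 0,"dz": 0.4,"rx": 0,"ry": 0,"rz": 0},
  {"dx": 0,"dy": 0,"dz": 0.2,"rx": 0,"ry": 0,"rz": 0},
  {"dx": 0,"dy": 0,"dz": 0.1,"rx": 0,"ry": 0,"rz": 0},
  {"dx": 0,"dy": 0,"dz": 0.1,"rx": 0,"ry": 0,"rz": 0},
  {"dx": 0,"dy": 0,"dz": 0,"rx": 0,"ry": 0,"rz": 0},
  {"dx": 0,"dy": 0,"dz": 0,"rx": 0,"ry": 0,"rz": 0},
])

```text
time: 30.85
position: [0.4422, -0.1363, 0.0312]
eef_rot: [0.001, -3.141, -0.0]
ft_force: [-0.9, 0.4, -0.9]
width: 0.0143
gripper_force: 58.9
```

arm_command([
  {"dx": 0,"dy": 0,"dz": 0.06,"rx": 0,"ry": 0,"rz": 0},
  {"dx": 0,"dy": 0,"dz": 0.04,"rx": 0,"ry": 0,"rz": 0},
  {"dx": 0,"dy": 0,"dz": 0,"rx": 0,"ry": 0,"rz": 0},
  {"dx": 0,"dy": 0,"dz": 0,"rx": 0,"ry": 0,"rz": 0},
])

```text
time: 31.35
position: [0.4424, -0.1364, 0.0308]
eef_rot: [-0.001, 3.141, -0.001]
ft_force: [-4.1, 1.5, 16.4]
width: 0.0143
gripper_force: 61.0
```

arm_command([
  {"dx": 0,"dy": 0,"dz": 0,"rx": 0,"ry": 0,"rz": 0},
  {"dx": 0,"dy": 0,"dz": 0,"rx": 0,"ry": 0,"rz": 0},
  {"dx": 0,"dy": 0,"dz": 0,"rx": 0,"ry": 0,"rz": 0},
  {"dx": 0,"dy": 0,"dz": 0,"rx": 0,"ry": 0,"rz": 0},
  {"dx": 0,"dy": 0,"dz": -3,"rx": 0,"ry": 0,"rz": 0},
  {"dx": 0,"dy": 0,"dz": -5,"rx": 0,"ry": 0,"rz": 0},
  {"dx": 0,"dy": 0,"dz": -5,"rx": 0,"ry": 0,"rz": 0},
  {"dx": 0,"dy": 0,"dz": -4,"rx": 0,"ry": 0,"rz": 0},
  {"dx": 0,"dy": 0,"dz": 0,"rx": 0,"ry": 0,"rz": 0},
], jaw=0.5)

```text
time: 32.48
position: [0.4435, -0.1369, 0.2025]
eef_rot: [-0.001, 3.138, -0.003]
ft_force: [0.5, 0.4, -0.8]
width: 0.0426
gripper_force: 0.0
```

arm_command([
  {"dx": 2,"dy": -4,"dz": 0,"rx": 0,"ry": 0,"rz": 0},
  {"dx": 2,"dy": -4,"dz": 0,"rx": 0,"ry": 0,"rz": 0},
  {"dx": 2,"dy": -4,"dz": 0,"rx": 0,"ry": 0,"rz": 0},
  {"dx": 2,"dy": -4,"dz": 0,"rx": 0,"ry": 0,"rz": 0},
  {"dx": 2,"dy": -4,"dz": 0,"rx": 0,"ry": 0,"rz": 0},
  {"dx": 2,"dy": -4,"dz": 0,"rx": 0,"ry": 0,"rz": 0},
  {"dx": 2,"dy": -4,"dz": 0,"rx": 0,"ry": 0,"rz": 0},
  {"dx": 2,"dy": -4,"dz": 0,"rx": 0,"ry": 0,"rz": 0},
  {"dx": 0,"dy": 0,"dz": 0,"rx": 0,"ry": 0,"rz": 0},
  {"dx": 0,"dy": 0,"dz": 0,"rx": 0,"ry": 0,"rz": 0},
])

```text
time: 33.72
position: [0.2824, -0.4558, 0.1992]
eef_rot: [0.001, -3.141, -0.003]
ft_force: [-0.3, 0.7, 0.1]
width: 0.0426
gripper_force: 0.0
```

```bash
python3 - <<'E'
from h import *
t=bot.read_camera("top")[125:275,160:480];s=bot.read_camera("side")[80:380,215:415]
t=cv2.resize(t,None,fx=1.5,fy=1.5,interpolation=cv2.INTER_CUBIC)
s=cv2.resize(s,None,fx=1.5,fy=1.5,interpolation=cv2.INTER_CUBIC)
o=np.zeros((450,780,3),np.uint8);o[:225,:480]=t;o[:450,480:780]=s
cv2.imwrite("pics/end.png",o);print(bot.state()["position"],bot.state()["time"])
E
```

```text
[ 0.28289549 -0.45550482  0.19979536] 33.825
```

View pics/end.png

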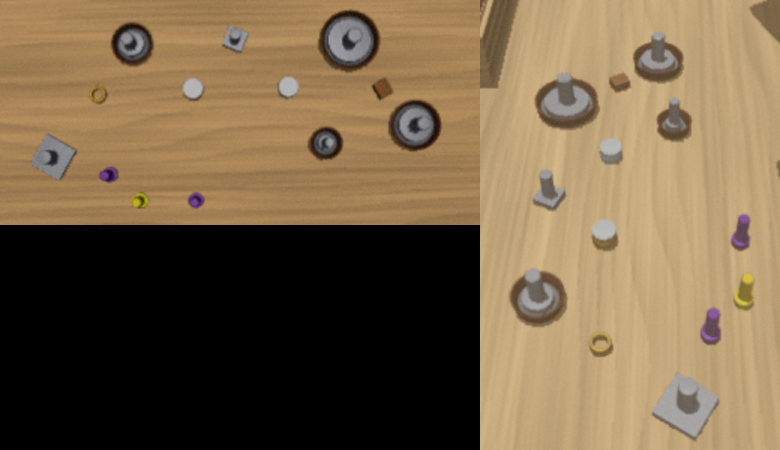

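All four round dies stand upright in their matching dishes: xl (349,38), l (415,124), m (131,43) and s (325,142) in the top part. The square dies at (234,38) and (52,156) and the decoys have not moved.

```bash
python3 -c "
from station import bot
print(bot.job_done())"
```

```text
the job is handed in; nothing more can be done
None
```

All four round-footed dies were set down upright in their size-matched dishes, the square-footed dies still stand where they were, and the job was handed in at about 34 s of the 106 s allowed.

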